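# Lock the drilling jig by its pin in the L-shaped slot

### The arm

A 7-joint arm with a two-finger parallel gripper is mounted at the origin on the work surface. World frame = base frame: x ahead of the robot, y to its left, z up, the work surface at z = 0. Lengths are in mm, angles in degrees, forces in N, time in s.
With the tool pointing down it reaches from about 400 to 850 mm from the base axis. Payload 10.4 kg.
Tool frame: the origin (TCP) lies between the finger pads; the fingertips stand 25 mm ahead of it and the grasp point (between the pads) lies 6 mm ahead of it; z points along the fingers, y is the line along which they close (so a half turn about z gives the same grasp; the last joint's range is limited). The gripper opens to 85 mm and grips with 20 to 120 N. Pads are 22 mm wide; open, the fingers measure 114 mm over their backs; the gripper's body (76 mm by 85 mm) begins 54 mm behind the grasp point. The pads swing forward as they close: fully open they stand 13 mm farther back than shut.
Start: joints at [73.763, 19.034, -3.707, 83.658, 1.238, 77.344, -5.071], TCP at [161.178, -603.879, 256.338] pointing down, gripper open.
Joint ranges: [-148.97, 148.97], [-28.65, 121.19], [-84.17, 76.75], [9.2, 138.47], [-72.65, 252.65], [3.7, 117.97], [-149.18, 149.18]. Speed limits (degrees/s): [127.2, 127.2, 159.86, 159.86, 180, 180, 180].

### API

Orientations are given as a 3x3 rotation matrix whose columns are the frame's x, y, z axes.
In Python, from workcell import robot gives the robot as it stands.
- The arm moves only by the tool step_arm, never from a script. Its argument "series" is a list that holds one entry, the list of rows, each a list of 6 numbers: the shift along the tool's x, y, z in mm, then the turn, a rotation vector about the tool's x, y, z in degrees. A call has 1 to 12 rows; each row shifts and turns the commanded pose from where the row before left it, along the tool's axes as they then stand; what a row does not reach is not made up. A row lasts 1/10 s, in which the tool goes at most 50 mm and 8.59 degrees, less where a joint would pass 70% of its speed; a pose out of reach is approached as far as the arm can. A call with a gripper value outside its range is refused whole. "claw" is the opening, from 0 (shut) to 1 (fully open), set as the call begins (left out, the last holds). The fingers move at their own pace and stop on an object; the grip force is fixed at half the most. Time passes only in rows, so rows that do not move let the fingers close. It gives the time, the measured TCP pose, the force, the opening and the grip force at its end, in the units of the state.
- robot.get_obs(): the state, without advancing time (a new reading comes with each control period).
- robot.capture(name): name is "scene" or "top" or "wrist"; returns a dict with "image" (400x640x3 uint8, blue, green, red), "z_map" (400x640 float32, mm along the optical axis (not along the pixel's ray), 0 where there is no reading), "K" (3x3 intrinsics, pixels), "origin" and "attitude" of the camera in the world. Camera axes: x right, y up, looking along -z (the intrinsics and any distortion apply to the point x, -y, -z); pixel columns grow to the right and rows downward; lengths in mm; the calibration is good to about 2 mm. A picture is of the moment at which its call begins.
- robot.sign_off(): hands the job in; it is judged then, once.
Trained networks look in the newest picture that a camera, given by its name, has taken for a name from the list of things; names that differ only in an ending like _2 or _b are one class to them, and where a whole thing is asked for, a point or a joint stands for the part that bears it (a point fixed in the world has none). Each returns a list of dicts, best first, with "conf" (0 to 1); they miss things now and then, are a little off and sometimes report something else, mostly with a low value. They report only what shows in the picture. A call takes as long as a camera call.
- robot.outline_of(camera, target): "mask" (400x640 bool, what is visible of it).
- robot.spot_point(camera, target): "location" ([x, y, z] in mm, in world coordinates, good to about 4 mm: a listed point, or the origin of a listed thing).
The state is a dict: "time_s": time; "joints": joint angles; "joint_velocities": joint speeds; "joint_efforts": joint torques, N m; "tool_pos": TCP position; "orientation": TCP orientation; "ft_force": force on the tool from outside, world axes, zero at the start; "ft_torque": the same for the moment, N m; "grip_width": finger opening in mm; "grip_force": force on a finger pad.
Only numpy, scipy, OpenCV 4.12 (cv2) and the standard library are available. Lean on these libraries where they do the work, as an engineer would, in place of code of your own. Each camera call takes 0.05 s, during which the arm holds its last target. There are 200 camera calls.

### The job

Lock the drilling jig on the workbench: with the fingertips, push the pin with the red knob along the long leg of the L-shaped slot, round the corner, and on to the very end of the short leg, so that it stands next to the wooden blank and keeps it against the fence. Only push the knob sideways, do not lift it; leave the blank, the small tin and all other things on the bench where they are.

Things in the scene. Friction and masses are not known exactly. Their poses are not given: they have to be found in the camera images.
- jig: Fixed drilling jig, 180 (x) by 220 (y) by 34 mm high, plywood top with an L-shaped slot 17 mm wide over a black base. Origin: centre of its underside on the bench, z up. The long leg runs along its +y (115 mm), the short leg from the corner along its +x (60 mm). Aluminium fence on its +x edge, 6 mm thick, to 58 mm above the bench, y -20 to 110 mm; no other fixed part rises above the top.
- slot_start (a point): Point on the slot's centreline, at the jig's top, where the pin's axis stands at the beginning of the long leg (7 to 8 mm short of the slot's edge); axes as the jig's. In the jig's frame (-35, -60, 34) mm.
- slot_corner (a point): Point at the jig's top where the two legs' centrelines meet, in the jig's frame (-35, 55, 34) mm; axes as the jig's. Pushed fully along the long leg, the pin stops against the slot's edge with its axis 1.5 mm past this point.
- slot_end (a point): Point at the jig's top where the pin's axis stands when it is fully home against the closed end of the short leg, in the jig's frame (25, 55, 34) mm; axes as the jig's.
- knob_center (a point): Centre of the lock pin's red knob, an upright cylinder 26 mm in diameter, 32 mm tall, from 40 to 72 mm above the bench (6 mm over the jig's top). The pin (about 250 g) slides easily (a few newtons), stays where it is left, and starts in the first half of the long leg. A foot under the top holds it in, with 4 mm of play up and down, so it may lean by 0.1 rad while pushed.
- pin_neck (a point): Point on the lock pin's axis level with the jig's top, 34 mm above the bench, 22 mm below the knob's centre; its z axis is the pin's axis. Here the pin is a steel neck 14 mm in diameter, with 1.5 mm play each side in the slot; below it a nylon foot disc 50 mm in diameter slides inside the jig.
- blank: Loose wooden blank 38 by 100 by 22 mm high, lying flat on the jig's top along the jig's y between the fence and the short leg's end. Origin: centre of its underside, in the jig's frame (64.5, 50, 34) mm; with the pin home, 7 to 8 mm remain between knob and blank.
- tin: Small closed round tin, 40 mm in diameter, 34 mm high, standing loose on the jig's top in the jig's far right part (+x, -y). Origin: centre of its underside.
- offcut: Loose light wood offcut 90 by 50 by 30 mm high on the bench. Origin: centre of its underside.
- screwpot: Small white plastic bowl, 84 mm across its rim, 50 mm high, on the bench. Origin: centre of its underside.
- glue: White glue bottle with an orange cap, 60 mm in diameter, 150 mm tall, standing on the bench. Origin: centre of its underside.
- hammer: Hammer lying on the bench, handle along its -x. Origin: under its middle.
- driver: Screwdriver lying on the bench, handle along its -x. Origin: under its middle.

How it is judged (in metres and radians):
On the way, in this order (a step that is already met when the one before it is completed fails the run):
1. the pin has been pushed along the long leg to the corner (y of pin_neck in the frame of jig above 0.048 m and x of pin_neck in the frame of jig below -0.025 m), for 0.05 s.
2. the pin has been pushed through the short leg to its end (horizontal distance between pin_neck and slot_end below 0.006 m), for 0.1 s.
At the end, for the whole second after the job is handed in: The pin's axis is within 6 mm of the slot's closed end, upright within 0.12 rad and down in the slot; the blank is within 8 mm, the tin within 20 mm and the other bench things within 30 mm of where they were (horizontal distance between pin_neck and slot_end below 0.006 m and angle between pin_neck's own z axis and vertical below 0.12 rad and height (world z) of knob_center below 0.059 m and distance of blank from where it was at the start of the episode below 0.008 m and distance of tin from where it was at the start of the episode below 0.02 m and distance of each of offcut, screwpot, glue, hammer, driver from where it was at the start of the episode below 0.03 m); the robot touches nothing.
It fails at once if the pin is lifted by more than 3.4 mm (height (world z) of knob_center above 0.0594 m).
It fails at once if the blank is shifted by more than 8 mm (distance of blank from where it was at the start of the episode above 0.008 m).
It fails at once if the tin is shifted by more than 20 mm (distance of tin from where it was at the start of the episode above 0.02 m).
It fails at once if another thing on the bench is shifted by more than 30 mm (distance of any of offcut, screwpot, glue, hammer, driver from where it was at the start of the episode above 0.03 m).
It also fails if it takes over 45 s, if anything falls off the work surface, if the arm or the gripper's body presses on something with over 40 N, if the wrist force passes 120 N, or if a joint passes its speed limit or range.

## Working session

There is one attempt and no reset: what is moved stays moved. The work goes in short steps, Python scripts to look and compute and a tool call to move; the robot and the scene stay as the last step left them, time stands still between calls to the robot, and variables do not carry over. Pictures are saved under pics/ and viewed, at most 10 in all, crops included, and the job is handed in when it is done.

Besides the shell and the picture viewer there is one more tool, called after ">>>" as name(argument=value, ...), one argument or row to a line, values as JSON. step_arm: Moves the arm, as the interface text tells. Its arguments: {"type":"object","properties":{"series":{"type":"array"},"claw":{"type":"number"}},"required":["series"]}

```bash
mkdir -p pics; python3 - <<'E'
from workcell import robot
import cv2,numpy as np
np.set_printoptions(precision=1,suppress=True)
o=robot.get_obs(); print(o['time_s'],o['tool_pos']); print(np.round(o['orientation'],3))
for c in ['scene','top']:
    r=robot.capture(c); cv2.imwrite(f'pics/{c}0.png',r['image']); print(c,r['origin'])
    for t in ['jig','slot_start','slot_corner','slot_end','knob_center','pin_neck','blank','tin','glue']:
        print(t,[(round(d['conf'],2),np.array(d['location'])) for d in robot.spot_point(c,t)[:2]])
E
```

```text
0.0 [ 161.  -603.5  255.5]
[[ 1.   0.3 -0. ]
 [ 0.3 -1.   0. ]
 [-0.  -0.  -1. ]]
scene [1338.1 -296.8 1022.3]
jig [(0.8, array([610.8,  53. ,   1. ])), (0.68, array([563. ,   4.4,  35.2]))]
slot_start [(0.84, array([564. ,   5.4,  34.7]))]
slot_corner [(0.69, array([587.6, 115.9,  35.6]))]
slot_end [(0.76, array([648.8, 104. ,  32.4]))]
knob_center [(0.57, array([565.6,   8.7,  56.9]))]
pin_neck [(0.49, array([565.2,   5.8,  34.4]))]
blank [(0.88, array([682.7,  81.1,  35.6]))]
tin [(0.67, array([641.2, -19.2,  35.8]))]
glue [(0.76, array([612.2, 449.8,   3.7])), (0.37, array([645.3, 103.9,  32.9]))]
top [ 466.5   26.  1253.1]
jig [(0.79, array([613.5,  50.8,  -2.9]))]
slot_start [(0.72, array([557.5,   3.6,  33.5])), (0.55, array([647.6,  99.4,  27.1]))]
slot_corner [(0.65, array([592.6, 117.3,  32.5]))]
slot_end [(0.71, array([646. ,  98.9,  28.2])), (0.16, array([589.8, 117.7,  34.3]))]
knob_center [(0.53, array([564.5,   8.6,  54.9]))]
pin_neck [(0.51, array([566. ,   5.5,  36.2]))]
blank [(0.73, array([684.6,  88.4,  36. ]))]
tin [(0.52, array([639.5, -15.7,  39.9])), (0.51, array([ 644.6, -441.8,    0.1]))]
glue [(0.83, array([607.8, 454.2,  -1.7]))]
```

View pics/top0.png

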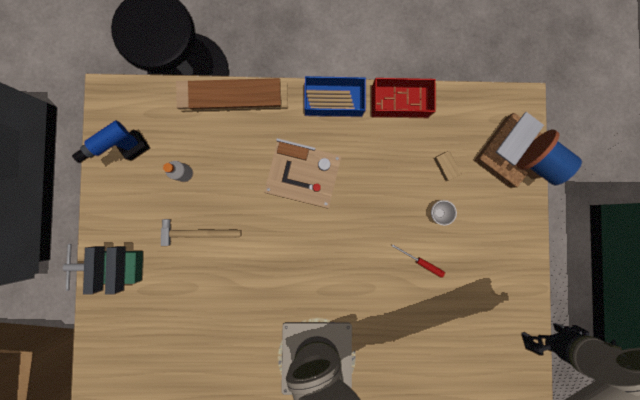

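View pics/scene0.png

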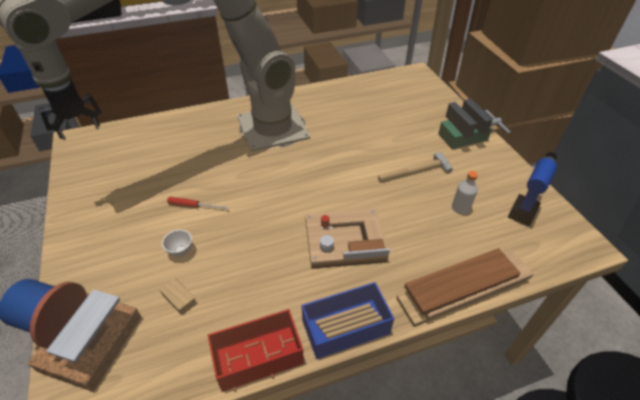

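```bash
python3 - <<'E'
import numpy as np
np.set_printoptions(precision=3,suppress=True)
# fit jig pose (planar Kabsch) from averaged detections
J=np.array([[0,0],[-35,-60],[-35,55],[25,55],[64.5,50]],float)
W=np.array([[612.1,51.9],[560.8,4.5],[590,116.6],[647.5,101.5],[683.6,84.7]])
a=J-J.mean(0);b=W-W.mean(0)
th=np.arctan2((a[:,0]*b[:,1]-a[:,1]*b[:,0]).sum(),(a*b).sum());R=np.array([[np.cos(th),-np.sin(th)],[np.sin(th),np.cos(th)]])
t=W.mean(0)-R@J.mean(0)
print(np.degrees(th),t);print(W-(J@R.T+t))
for n,p in [('knob',[565,8.6]),('tin',[640.5,-17.5])]: print(n,R.T@(np.array(p)-t))
for p in J: print(p,R@p+t)
E
```

```text
-14.600591577727412 [609.984  53.469]
[[ 2.116 -1.569]
 [-0.19   0.271]
 [ 0.021  1.084]
 [-0.541  1.109]
 [-1.405 -0.895]]
knob [-32.221 -54.76 ]
tin [ 47.42  -60.985]
[0. 0.] [609.984  53.469]
[-35. -60.] [560.99    4.229]
[-35.  55.] [589.979 115.516]
[25. 55.] [648.041 100.391]
[64.5 50. ] [685.005  85.595]
```

The detections agree with the picture: jig at about (303,175) in the top view, red knob at (316,187), tin at (324,164), blank at (293,152) by the fence. The planar fit is good to about 2 mm, with the jig yaw at -14.6°.

```bash
cat > h.py <<'E'
import numpy as np
from workcell import robot
np.set_printoptions(precision=2,suppress=True)
TH=np.radians(-14.6);T=np.array([610.,53.5])
RJ=np.array([[np.cos(TH),-np.sin(TH)],[np.sin(TH),np.cos(TH)]])
def w(x,y): return RJ@[x,y]+T
def j(p): return RJ.T@(np.array(p)[:2]-T)
def st():
    o=robot.get_obs();p=np.array(o['tool_pos']);R=np.array(o['orientation'])
    print(o['time_s'],'tcp',p,'jig',j(p),'yaw',np.degrees(np.arctan2(R[1,0],R[0,0])),'F',np.array(o['ft_force']),'w',o['grip_width']);return p,R
def delta(x,y,z):
    p,R=st();print('tool delta',R.T@(np.r_[w(x,y),z]-p))
E
python3 -c "
from h import *
delta(-35,-100,160)"
```

```text
1.0 tcp [ 161.19 -603.88  256.32] jig [-268.61 -749.28] yaw 14.941609572405559 F [ 0.39 -0.71  0.29] w 85.18266906131633
tool delta [ 523.37 -449.7    96.31]
```

>>> step_arm(
  series=[
    [[37,-32,0,0,0,0],[37,-32,0,0,0,0],[37,-32,0,0,0,0],[37,-32,0,0,0,0],[37,-32,0,0,0,0],[37,-32,0,0,0,0],[37,-32,0,0,0,0],[37,-32,0,0,0,0],[37,-32,0,0,0,0],[37,-32,0,0,0,0],[37,-32,0,0,0,0],[37,-32,0,0,0,0]],
  ],
  claw=0,
)

```text
time_s: 2.2
tool_pos: [492.0, -116.6, 256.7]
orientation: [[0.966, 0.258, 0.001], [0.258, -0.966, -0.001], [0.001, 0.001, -1.0]]
ft_force: [0.5, -1.3, -1.1]
grip_width: 0.1
grip_force: 0.0
```

>>> step_arm(
  series=[
    [[27,-22,15,0,0,0],[27,-22,15,0,0,0],[26,-22,15,0,0,0],[0,0,10,0,0,7.5],[0,0,0,0,0,7.5],[0,0,0,0,0,7.5],[0,0,0,0,0,7],[0,0,0,0,0,0],[0,0,0,0,0,0]],
  ],
)

```text
time_s: 3.1
tool_pos: [551.5, -34.0, 201.4]
orientation: [[0.969, -0.248, 0.0], [-0.248, -0.969, -0.0], [0.0, 0.0, -1.0]]
ft_force: [0.3, -0.6, -0.0]
grip_width: -0.2
grip_force: 0.0
```

```bash
python3 - <<'E'
from h import *
import cv2
delta(-35,-100,67)
for c in ['wrist','top']:
    r=robot.capture(c); cv2.imwrite(f'pics/{c}1.png',r['image'])
    for t in ['slot_start','slot_corner','slot_end','knob_center','pin_neck','blank','tin']:
        for d in robot.spot_point(c,t)[:1]: print(c,t,round(d['conf'],2),np.array(d['location']),'jig',j(d['location']))
E
```

```text
3.1 tcp [551.47 -33.98 201.39] jig [-34.59 -99.41] yaw -14.346509460195668 F [ 0.26 -0.58 -0.04] w -0.23950730127108727
tool delta [ -0.44   0.57 134.39]
wrist slot_start 0.87 [564.7   5.6  32.9] jig [-31.76 -57.77]
wrist slot_corner 0.58 [590.7 113.4  36.3] jig [-33.78  53.1 ]
wrist slot_end 0.8 [647.3 100.6  37.9] jig [24.22 54.98]
wrist knob_center 0.57 [566.5   5.1  59. ] jig [-29.9 -57.8]
wrist pin_neck 0.67 [566.4   3.3  28.9] jig [-29.54 -59.57]
wrist blank 0.66 [685.8  84.6  31.3] jig [65.51 49.2 ]
wrist tin 0.94 [644.5 -18.   36.6] jig [ 51.41 -60.49]
top slot_start 0.55 [557.7   3.4  37.1] jig [-37.98 -61.67]
top slot_corner 0.62 [592.2 116.6  32.8] jig [-33.13  56.58]
top slot_end 0.59 [649.   97.6  29. ] jig [26.62 52.51]
top knob_center 0.46 [564.8   6.6  54.5] jig [-31.92 -56.78]
top pin_neck 0.41 [569.9   2.7  36.7] jig [-26.   -59.27]
top blank 0.63 [687.1  90.1  35.7] jig [65.38 54.85]
top tin 0.16 [ 486.8 -416.7   -1.6] jig [  -0.7  -486.07]
```

View pics/wrist1.png

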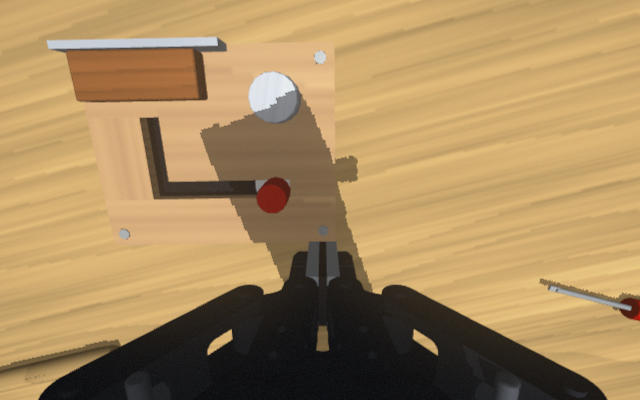

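Wrist view: the red knob is at (273,195) in the slot's start and the shut fingertips are at about (322,260) behind it. The blank and tin are clear of the path. I'll descend behind the knob.

>>> step_arm(
  series=[
    [[2,0,30,0,0,0],[0,0,30,0,0,0],[0,0,30,0,0,0],[0,0,22,0,0,0],[0,0,12,0,0,0],[0,0,8,0,0,0],[0,0,0,0,0,0],[0,0,0,0,0,0]],
  ],
)

```text
time_s: 4.7
tool_pos: [554.0, -34.5, 70.2]
orientation: [[0.968, -0.251, 0.001], [-0.251, -0.968, -0.0], [0.001, -0.0, -1.0]]
ft_force: [0.3, -0.3, -0.8]
grip_width: 0.0
grip_force: 0.0
```

```bash
python3 - <<'E'
from h import *
import cv2
st()
r=robot.capture('wrist'); im=r['image'].astype(int); cv2.imwrite('pics/wrist2.png',r['image'])
z=r['z_map'];K=np.array(r['K']);A=np.array(r['attitude']);O=np.array(r['origin'])
m=(im[...,2]>80)&(im[...,1]<50)&(im[...,0]<50)&(z>0)
v,u=np.nonzero(m);d=z[v,u]
P=np.c_[(u-K[0,2])/K[0,0]*d,-(v-K[1,2])/K[1,1]*d,-d]@A.T+O
Q=(P[:,:2]-T)@RJ;s=(abs(Q-[-32,-57])<25).all(1);Q=Q[s];Z=P[s,2]
t=Z>Z.max()-4
print(s.sum(),t.sum(),Z.min(),Z.max(),'top x',np.percentile(Q[t,0],[1,50,99]),'y',np.percentile(Q[t,1],[1,50,99]))
E
```

```text
4.7 tcp [553.97 -34.47  70.23] jig [-32.05 -99.25] yaw -14.557956374655637 F [ 0.26 -0.31 -0.77] w 0.04270428230074734
2852 1615 24.49208950337649 72.06696370490145 top x [-38.35 -28.   -20.35] y [-69.3  -56.44 -46.35]
```

View pics/wrist2.png

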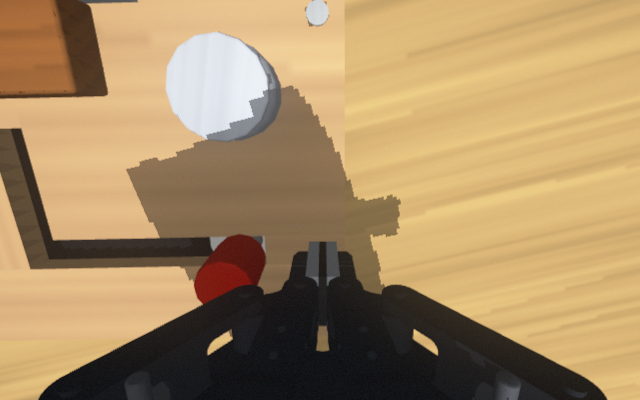

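The knob (around (228,270)) stands just ahead of the fingers, centre near jig (-33,-57). I'll push along +y, which is tool -y.

>>> step_arm(
  series=[
    [[-1,-5,0,0,0,0],[0,-5,0,0,0,0],[0,-5,0,0,0,0],[0,-6,0,0,0,0],[0,-7,0,0,0,0],[0,-7,0,0,0,0],[0,-7,0,0,0,0],[0,0,0,0,0,0]],
  ],
)

```text
time_s: 5.55
tool_pos: [563.2, 8.1, 69.3]
orientation: [[0.968, -0.25, 0.0], [-0.25, -0.968, 0.001], [0.0, -0.001, -1.0]]
ft_force: [-0.2, 0.1, -0.4]
grip_width: 0.1
grip_force: 0.0
```

```bash
cat > k.py <<'E'
from h import *
st()
for c in ['wrist','top','scene']:
    robot.capture(c)
    for t in ['knob_center','pin_neck']:
        for d in robot.spot_point(c,t)[:1]: print(c,t,round(d['conf'],2),np.array(d['location']),'jig',j(d['location']))
E
python3 k.py
```

```text
5.55 tcp [563.16   8.07  69.35] jig [-33.88 -55.77] yaw -14.45918274883227 F [-0.22  0.14 -0.42] w 0.14507927179270297
wrist knob_center 0.64 [569.8  33.6  57.9] jig [-33.89 -29.39]
wrist pin_neck 0.78 [572.5  29.9  32.3] jig [-30.34 -32.29]
top pin_neck 0.18 [ 487.1 -415.6   -0.7] jig [  -0.69 -484.93]
scene knob_center 0.43 [572.5  33.   55.3] jig [-31.12 -29.29]
scene pin_neck 0.57 [643.  -19.   33.9] jig [ 50.21 -61.84]
```

>>> step_arm(
  series=[
    [[0,-7,0,0,0,0],[0,-7,0,0,0,0],[0,-7,0,0,0,0],[0,-7,0,0,0,0],[0,-7,0,0,0,0],[0,-7,0,0,0,0],[0,-7,0,0,0,0],[0,-7,0,0,0,0],[0,-7,0,0,0,0],[0,-7,0,0,0,0],[0,-5,0,0,0,0],[0,0,0,0,0,0]],
  ],
)

```text
time_s: 7.2
tool_pos: [581.9, 80.1, 69.4]
orientation: [[0.968, -0.25, 0.0], [-0.25, -0.968, 0.001], [0.0, -0.001, -1.0]]
ft_force: [-0.2, 0.0, 0.1]
grip_width: 0.1
grip_force: 0.0
```

>>> step_arm(
  series=[
    [[0,-3,0,0,0,0],[0,-3,0,0,0,0],[0,0,0,0,0,0]],
  ],
)

```text
time_s: 7.5
tool_pos: [583.4, 85.1, 69.3]
orientation: [[0.968, -0.251, 0.0], [-0.251, -0.968, 0.0], [0.0, -0.0, -1.0]]
ft_force: [0.1, 0.3, -0.3]
grip_width: 0.5
grip_force: 0.0
```

```bash
python3 k.py
```

```text
7.5 tcp [583.4   85.14  69.34] jig [-33.72  23.91] yaw -14.547796886259222 F [ 0.06  0.27 -0.27] w 0.5043632612639913
wrist knob_center 0.64 [590.4 109.8  59. ] jig [-33.16  49.54]
wrist pin_neck 0.75 [589.9 111.2  31.1] jig [-34.    50.77]
scene knob_center 0.47 [589.4 107.4  54.2] jig [-33.52  46.97]
scene pin_neck 0.6 [592.9 111.1  35.4] jig [-31.07  51.43]
```

Still about 6 mm to the stop; I'll creep on until force shows.

>>> step_arm(
  series=[
    [[0,-2,0,0,0,0],[0,-2,0,0,0,0],[0,0,0,0,0,0]],
  ],
)

```text
time_s: 8.25
tool_pos: [584.3, 89.1, 69.3]
orientation: [[0.968, -0.251, 0.0], [-0.251, -0.968, 0.0], [0.0, -0.0, -1.0]]
ft_force: [1.0, 0.4, 0.5]
grip_width: 0.5
grip_force: 0.1
```

>>> step_arm(
  series=[
    [[0,-1.5,0,0,0,0],[0,-1,0,0,0,0],[0,0,0,0,0,0]],
  ],
)

```text
time_s: 8.55
tool_pos: [584.9, 90.1, 69.5]
orientation: [[0.968, -0.252, -0.0], [-0.252, -0.968, -0.002], [0.0, 0.002, -1.0]]
ft_force: [-2.4, -4.8, 3.1]
grip_width: 0.1
grip_force: 2.4
```

The knob is at the stop (about 5 N). Now round to its -x side.

>>> step_arm(
  series=[
    [[0,5,0,0,0,0],[0,10,0,0,0,0],[-12,0,0,0,0,0],[-13,0,0,0,0,0],[-13,0,0,0,0,0],[0,0,0,0,0,0],[0,-14,0,0,0,0],[0,-14,0,0,0,0],[0,-14,0,0,0,0],[0,0,0,0,0,0],[0,0,0,0,0,0]],
  ],
)

```text
time_s: 9.65
tool_pos: [555.0, 127.5, 69.1]
orientation: [[0.968, -0.25, -0.0], [-0.25, -0.968, 0.0], [-0.0, -0.0, -1.0]]
ft_force: [-0.7, -0.2, 0.9]
grip_width: -0.2
grip_force: 0.0
```

```bash
cat >> k.py <<'E'
import cv2,sys
cv2.imwrite(f'pics/{sys.argv[1]}.png',robot.capture('wrist')['image'])
E
python3 k.py wrist3
```

```text
9.65 tcp [554.99 127.5   69.06] jig [-71.89  57.74] yaw -14.486331506925595 F [-0.68 -0.18  0.94] w -0.2145938027975393
wrist knob_center 0.7 [593.9 114.6  59.3] jig [-30.98  55.07]
wrist pin_neck 0.88 [592.8 114.5  30.8] jig [-32.02  54.69]
scene knob_center 0.5 [593.1 118.   53.8] jig [-32.61  58.16]
scene pin_neck 0.72 [594.4 114.7  34.3] jig [-30.52  55.29]
```

View pics/wrist3.png

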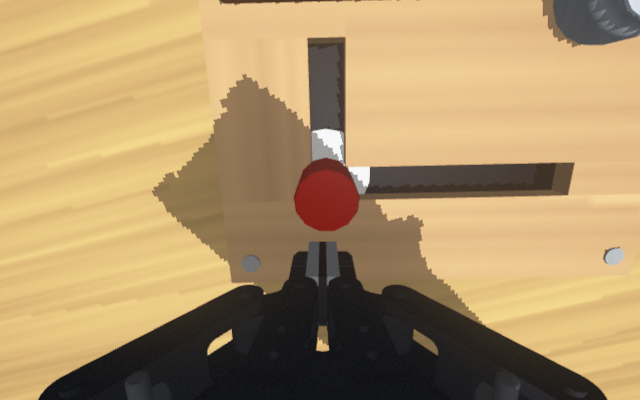

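The knob (326,195) is at the corner with the fingers squarely behind it, and the short leg lies straight ahead. I'll push along +x.

>>> step_arm(
  series=[
    [[5,0,0,0,0,0],[5,0,0,0,0,0],[5,0,0,0,0,0],[6,0,0,0,0,0],[6,0,0,0,0,0],[6,0,0,0,0,0],[6,0,0,0,0,0],[6,0,0,0,0,0],[6,0,0,0,0,0],[5,0,0,0,0,0],[3,0,0,0,0,0],[0,0,0,0,0,0]],
  ],
)

```text
time_s: 11.35
tool_pos: [612.4, 111.7, 69.2]
orientation: [[0.968, -0.252, 0.0], [-0.252, -0.968, -0.0], [0.0, 0.0, -1.0]]
ft_force: [0.1, 0.4, 0.3]
grip_width: -0.6
grip_force: 0.0
```

```bash
python3 k.py wrist4
```

```text
11.35 tcp [612.45 111.72  69.21] jig [-12.31  56.96] yaw -14.580062511674832 F [0.06 0.39 0.32] w -0.5733561438765596
wrist knob_center 0.92 [634.7 101.2  56.4] jig [11.88 52.39]
wrist pin_neck 0.79 [637.8 101.8  33.6] jig [14.73 53.75]
scene knob_center 0.5 [637.3 104.   54.8] jig [13.69 55.75]
scene pin_neck 0.5 [610.1  48.7   0.2] jig [ 1.31 -4.62]
```

View pics/wrist4.png

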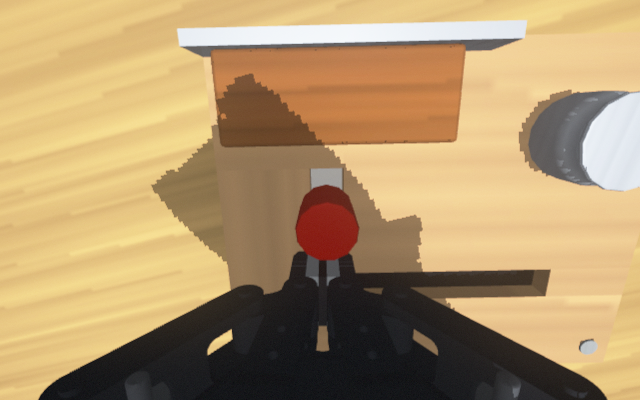

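The knob (327,225) is in the short leg about 12 mm from the end, and the blank is still against the fence. I'll finish gently.

>>> step_arm(
  series=[
    [[3,0,0,0,0,0],[3,0,0,0,0,0],[2,0,0,0,0,0],[2,0,0,0,0,0],[0,0,0,0,0,0]],
  ],
)

```text
time_s: 12.35
tool_pos: [622.1, 109.3, 69.3]
orientation: [[0.968, -0.252, 0.0], [-0.252, -0.968, -0.0], [0.0, -0.0, -1.0]]
ft_force: [-0.3, -0.2, 0.3]
grip_width: 0.1
grip_force: 0.0
```

>>> step_arm(
  series=[
    [[1,0,0,0,0,0],[1,0,0,0,0,0],[0,0,0,0,0,0]],
  ],
)

```text
time_s: 12.65
tool_pos: [623.7, 108.9, 69.3]
orientation: [[0.968, -0.251, 0.0], [-0.251, -0.968, -0.0], [0.0, 0.0, -1.0]]
ft_force: [-0.2, -0.5, 0.3]
grip_width: 0.2
grip_force: 0.0
```

>>> step_arm(
  series=[
    [[1,0,0,0,0,0],[1,0,0,0,0,0],[0,0,0,0,0,0]],
  ],
)

```text
time_s: 12.95
tool_pos: [625.2, 108.6, 69.3]
orientation: [[0.968, -0.251, -0.001], [-0.251, -0.968, -0.0], [-0.001, 0.0, -1.0]]
ft_force: [-4.7, 0.6, 3.3]
grip_width: -0.1
grip_force: 2.3
```

>>> step_arm(
  series=[
    [[1,0,0,0,0,0],[0,0,0,0,0,0]],
  ],
)

```text
time_s: 13.15
tool_pos: [625.4, 108.7, 69.4]
orientation: [[0.968, -0.251, -0.002], [-0.251, -0.968, -0.0], [-0.002, 0.001, -1.0]]
ft_force: [-8.5, 0.1, 6.7]
grip_width: 0.3
grip_force: 4.5
```

Stop reached with the force rising to 8.5 N. I'll back off, rise and check.

>>> step_arm(
  series=[
    [[-3,0,0,0,0,0],[-8,0,0,0,0,0],[-12,0,0,0,0,0],[-5,0,-15,0,0,0],[0,0,-30,0,0,0],[0,0,-30,0,0,0],[0,0,0,0,0,0],[0,0,0,0,0,0]],
  ],
)

```text
time_s: 13.95
tool_pos: [600.1, 115.2, 145.8]
orientation: [[0.968, -0.252, 0.003], [-0.252, -0.968, -0.0], [0.003, -0.001, -1.0]]
ft_force: [-0.1, 0.1, -0.9]
grip_width: 0.1
grip_force: 0.0
```

```bash
python3 k.py wrist5; python3 - <<'E'
from h import *
for c in ['wrist','top']:
    robot.capture(c)
    for t in ['slot_end','blank','tin']:
        for d in robot.spot_point(c,t)[:1]: print(c,t,round(d['conf'],2),'jig',j(d['location']))
E
```

```text
13.95 tcp [600.06 115.22 145.82] jig [-25.18  57.22] yaw -14.568347464351366 F [-0.11  0.06 -0.87] w 0.1388658653308338
wrist knob_center 0.86 [645.8 100.9  57.4] jig [22.7  54.89]
wrist pin_neck 0.56 [649.  100.1  32.3] jig [25.99 54.93]
scene knob_center 0.48 [648.5  99.1  56. ] jig [25.76 53.83]
scene pin_neck 0.63 [651.8  98.   37.9] jig [29.23 53.6 ]
wrist tin 0.98 jig [ 49.19 -59.52]
top slot_end 0.62 jig [-277.01  273.61]
top blank 0.67 jig [63.67 53.89]
top tin 0.49 jig [ 44.89 -58.89]
```

View pics/wrist5.png

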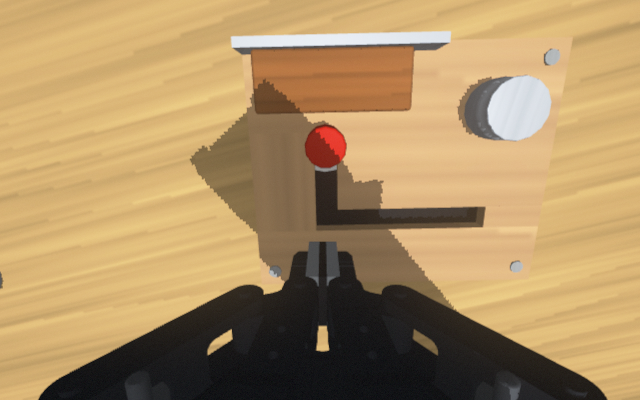

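The pin stands at the short leg's end, with the knob at (325,147) and only the slot behind it visible. The gap to the blank is as specified, and the blank and tin have not moved. Handing in.

```bash
python3 -c "
from workcell import robot
print(robot.sign_off())"
```

```text
the job is handed in; nothing more can be done
None
```

The pin was pushed round the corner to the end of the short leg (last measured within about 4 mm of `slot_end`), the blank and tin stayed in place, and the job is handed in; sign-off returned no verdict.

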